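# Get the rear skimmer off a crowded utensil hook

### The job

The green-handled skimmer hangs at the back of the full hook: first move the two skimmers in front of it (red and blue handles) to the empty hook beside it and leave both hanging there behind its upturned end. Then take the green one off and stand it, disc down and handle up, in the steel pot, lowering it right to the bottom before you let go. Leave the pot, the lunch box, the sauce cup and the shaker where they stand.

Things in the scene. Friction and masses are not known exactly. Their poses are not given: they have to be found in the camera images.
- green_loop (a point): Centre of the green wire loop of the green-handled skimmer, rearmost on the full hook (27 to 35 mm out); pinch here. Axes as it hangs: z up along the handle, y across the loop (the way to pinch, 32 mm), x along the hook wire. Loop's inside top (rests on the wire) 24 mm above, outside top 30 mm above; disc's centre 119 mm and lower edge 161 mm below. Sides straight from 14 mm above to 16 mm below.
- red_loop (a point): Centre of the red wire loop of the red-handled skimmer, one of the front two (all hang 25 to 39 mm apart); pinch here. Axes as it hangs: z up along the handle, y across the loop (the way to pinch, 32 mm), x along the hook wire. Loop's inside top (rests on the wire) 24 mm above, outside top 30 mm above; disc's centre 119 mm and lower edge 161 mm below. Sides straight from 14 mm above to 16 mm below.
- blue_loop (a point): Centre of the blue wire loop of the blue-handled skimmer, other of the front two (either order); pinch here. Axes as it hangs: z up along the handle, y across the loop (the way to pinch, 32 mm), x along the hook wire. Loop's inside top (rests on the wire) 24 mm above, outside top 30 mm above; disc's centre 119 mm and lower edge 161 mm below. Sides straight from 14 mm above to 16 mm below.
- green_disc (a point): Centre of the green skimmer's round disc (84 mm across, 4 mm thick), axes as for its loop; 42 mm above its lower edge.
- hook_full_root (a point): The full hook, with the three skimmers: level prong of 6 mm wire clipped (24 mm cube) on a 14 mm cross bar. Point: where wire axis meets bar axis, 280 mm above the table. Prong runs along this point's -x (towards the robot), straight to 110 mm out, then turns up, ending 122 mm out, its top 13 mm above the axis. z up, y along the bar. Nothing stands higher.
- hook_spare_root (a point): The empty hook, 170 mm or more left or right of the full one, parallel: level prong of 6 mm wire clipped (24 mm cube) on a 14 mm cross bar. Point: where wire axis meets bar axis, 280 mm above the table. Prong runs along this point's -x (towards the robot), straight to 110 mm out, then turns up, ending 122 mm out, its top 13 mm above the axis. z up, y along the bar. Nothing stands higher.
- pot_floor (a point): Centre of the inner floor (4 mm above the table) of the round steel utensil pot, loose, 0.7 kg: 144 mm outside diameter (150 mm at the rim), about 138 mm inside, rim 110 mm above the table. z up.
- pot: The steel utensil pot itself; origin at the centre of its underside, on the table.
- red: The red-handled skimmer, flat, stiff, about 110 g, 191 mm long: closed loop of coated 6 mm wire (20 mm wide inside, about 50 mm high inside), 14 x 4 mm steel tang, round perforated disc 84 mm across, 4 mm thick. Origin at the inside top of the loop, 24 mm above the loop's centre.
- blue: The blue-handled skimmer, flat, stiff, about 110 g, 191 mm long: closed loop of coated 6 mm wire (20 mm wide inside, about 50 mm high inside), 14 x 4 mm steel tang, round perforated disc 84 mm across, 4 mm thick. Origin at the inside top of the loop, 24 mm above the loop's centre.
- green: The green-handled skimmer, flat, stiff, about 110 g, 191 mm long: closed loop of coated 6 mm wire (20 mm wide inside, about 50 mm high inside), 14 x 4 mm steel tang, round perforated disc 84 mm across, 4 mm thick. Origin at the inside top of the loop, 24 mm above the loop's centre.
- lunchbox: Bystander: open brown kraft lunch box with food in it, 120 x 100 mm, 65 mm high, its open flaps reaching 105 mm high and 155 x 130 mm across; origin under its centre. On the side of the rail away from the pot.
- saucecup: Bystander: white lidded sauce cup, 65 mm across, 37 mm high, on the table in front of the rail; origin under its centre.
- shaker: Bystander: steel pepper shaker, 46 mm across, 72 mm high, on the table under the bar; origin under its centre.

How it is judged:
On the way, in this order (a step that is already met when the one before it is completed fails the run):
1. the red and blue skimmers both hang on the spare hook, let go of, while the green one still hangs on the full hook (x of red_loop in the frame of hook_spare_root between -0.111 and -0.008 m and y of red_loop in the frame of hook_spare_root between -0.02 and 0.02 m and z of red_loop in the frame of hook_spare_root between -0.03 and -0.012 m and x of blue_loop in the frame of hook_spare_root between -0.111 and -0.008 m and y of blue_loop in the frame of hook_spare_root between -0.02 and 0.02 m and z of blue_loop in the frame of hook_spare_root between -0.03 and -0.012 m and contact force between the fingers and red below 0.05 N and contact force between the fingers and blue below 0.05 N and x of green_loop in the frame of hook_full_root between -0.111 and -0.008 m and y of green_loop in the frame of hook_full_root between -0.02 and 0.02 m and z of green_loop in the frame of hook_full_root between -0.03 and -0.012 m), for 0.1 s.
2. the green skimmer is lowered to the bottom of the pot (disc's lower edge within 12 mm of the floor) while still held (horizontal distance between green_disc and pot_floor below 0.06 m and z of green_disc in the frame of pot_floor below 0.054 m and contact force between the fingers and green above 0.3 N and angle between green's own z axis and vertical below 0.8 rad), for 0.05 s.
At the end, for the whole second after the job is handed in: Red and blue hang by their loops on the spare hook's straight part (8 to 111 mm out from the bar); green stands in the pot, handle up (tilt under 0.9 rad), disc's centre under 54 mm above the floor and within 60 mm of the middle; pot upright, within 30 mm of its place; all at rest (x of red_loop in the frame of hook_spare_root between -0.111 and -0.008 m and y of red_loop in the frame of hook_spare_root between -0.02 and 0.02 m and z of red_loop in the frame of hook_spare_root between -0.03 and -0.012 m and x of blue_loop in the frame of hook_spare_root between -0.111 and -0.008 m and y of blue_loop in the frame of hook_spare_root between -0.02 and 0.02 m and z of blue_loop in the frame of hook_spare_root between -0.03 and -0.012 m and horizontal distance between green_disc and pot_floor below 0.06 m and z of green_disc in the frame of pot_floor below 0.054 m and angle between green's own z axis and vertical below 0.9 rad and angle between pot's own z axis and vertical below 0.1 rad and distance of pot from where it was at the start of the episode below 0.03 m and linear speed of each of red, blue, green, pot below 0.08 m/s); the robot touches nothing.
It fails at once if the red or the blue skimmer falls or is put down (its loop's centre sinks below 0.2 m) (height (world z) of any of red_loop, blue_loop below 0.2 m).
It fails at once if the pot is pushed more than 30 mm or tipped more than 0.25 rad (distance of pot from where it was at the start of the episode above 0.03 m or angle between pot's own z axis and vertical above 0.25 rad).
It fails at once if the lunch box or the sauce cup is pushed more than 30 mm or tipped more than 0.25 rad ((distance of lunchbox from where it was at the start of the episode above 0.03 m or angle between lunchbox's own z axis and vertical above 0.25 rad) or (distance of saucecup from where it was at the start of the episode above 0.03 m or angle between saucecup's own z axis and vertical above 0.25 rad)).
It fails at once if the shaker is pushed more than 30 mm or tipped more than 0.25 rad (distance of shaker from where it was at the start of the episode above 0.03 m or angle between shaker's own z axis and vertical above 0.25 rad).
It also fails if it takes over 64 s, if anything falls off the work surface, if the arm or the gripper's body presses on something with over 40 N, if the wrist force passes 120 N, or if a joint passes its speed limit or range.

### The arm

A 6-joint arm with a two-finger parallel gripper is mounted at the origin on the work surface. World frame = base frame: x ahead of the robot, y to its left, z up, the work surface at z = 0. Lengths are in m, angles in rad, forces in N, time in s.
With the tool pointing down it reaches from about 0.35 to 0.95 m from the base axis. Payload 17.4 kg.
Tool frame: the origin (TCP) lies midway between the tips of the shut fingers; the grasp point (between the pads) lies 19 mm behind it; x points along the fingers, z is the direction in which the jaws open and shut, and the axes are right-handed (so a half turn about x gives the same grasp; the last joint's range is limited). The gripper opens to 93 mm and grips with 3 to 60 N. Pads are 15 mm wide; open, the fingers measure 128 mm over their backs; the gripper's body (75 mm by 188 mm) begins 65 mm behind the grasp point.
Start: joints at [1.262, 0.116, 1.442, -0, 1.584, -0.038], TCP at [0.181, 0.65, 0.219] pointing down, gripper open.
Joint ranges: [-2.83, 2.83], [-0.83, 2.19], [0.07, 2.5], [-1.14, 4.28], [0.01, 3], [-2.97, 2.97]. Speed limits (rad/s): [1.89, 1.89, 2.22, 3.14, 3.14, 3.14].

### API

Orientations are given as [roll, pitch, yaw] about the fixed x, y, z axes, in that order (R = Rz(yaw) Ry(pitch) Rx(roll)).
In Python, from cell import env gives the robot as it stands.
- The arm moves only by the tool send_rows, never from a script. Its argument "commands" is a list of rows, each a list of 5 numbers: the opening in per cent of the stroke, from 0 (shut) to 100 (fully open), then the shift along the world's x, y, z in units of 40 mm (1.0 is 40 mm), then the turn about the world's z in degrees. A call has 1 to 10 rows; each row is the pose to reach, as a shift and turn from the pose commanded when the call began; what a row does not reach only later rows make up. A row lasts 1/8 s, in which the tool goes at most 62.5 mm and 10.7 degrees, less where a joint would pass 70% of its speed; a pose out of reach is approached as far as the arm can. A call with a gripper value outside its range is refused whole. The fingers move at their own pace and stop on an object; "squeeze" is the grip in N (left out, the last holds). Time passes only in rows, so rows that repeat a pose let the fingers close. It gives the time, the measured TCP pose, the force and the opening at its end, in the units of the state.
- env.state(): the state, without advancing time (a new reading comes with each control period).
- env.grab_frame(name): name is "side" or "top" or "wrist"; returns (picture, depth): 384x512x3 uint8, blue, green, red; 384x512 float32, m along the optical axis (not along the pixel's ray), 0 where there is no reading.
- env.camera_params(name): a dict with "mtx" (3x3 intrinsics, pixels), "k1" (the pictures are not rectified: a ray, as slopes to the right and down, at radius r is drawn at 1 + k1 r^2 times it, then the intrinsics apply), "origin" and "orientation" of the camera in the world; the wrist camera has in their place "mount" (4x4, takes a point from camera to tool coordinates, whose origin is the TCP and whose axes are the tool frame's). Camera axes: x right, y up, looking along -z (the intrinsics and any distortion apply to the point x, -y, -z); pixel columns grow to the right and rows downward; lengths in m; the calibration is good to about 2 mm. A picture is of the moment at which its call begins: read the wrist's pose just before it. camera_params takes no time and is no camera call.
- env.sign_off(): hands the job in, once; it reports no verdict.
Trained networks look in the newest picture that a camera, given by its name, has taken for a name from the list of things; names that differ only in an ending like _2 or _b are one class to them, and where a whole thing is asked for, a point or a joint stands for the part that bears it (a point fixed in the world has none). Each returns a list of dicts, best first, with "confidence" (0 to 1); they miss things now and then, are a little off and sometimes report something else, mostly with a low value. They report only what shows in the picture. A call takes as long as a camera call.
- env.boxes_of(name, camera): "box" ([left, top, right, bottom] in pixels, round what is visible of it).
The state is a dict: "time_s": time; "joint_positions": joint angles; "qvel": joint speeds; "tau": joint torques, N m; "position": TCP position; "tool_rot": TCP orientation; "contact_force": force on the tool from outside, world axes, zero at the start; "moment": the same for the moment, N m; "opening": finger opening in m.
Only numpy, scipy, OpenCV 4.12 (cv2) and the standard library are available. Lean on these libraries where they do the work, as an engineer would, in place of code of your own. Each camera call takes 0.05 s, during which the arm holds its last target. There are 200 camera calls.

## Working session

There is one attempt and no reset: what is moved stays moved. The work goes in short steps, Python scripts to look and compute and a tool call to move; the robot and the scene stay as the last step left them, time stands still between calls to the robot, and variables do not carry over. Pictures are saved under pics/ and viewed, about 8 in all and at most 12, crops included, and the job is handed in when it is done.

Besides the shell and the picture viewer there is one more tool, called after "Request:" as name(argument=value, ...), one argument or row to a line, values as JSON. send_rows: Moves the arm, as the interface text tells. Its arguments: {"type":"object","properties":{"commands":{"type":"array"},"squeeze":{"type":"number"}},"required":["commands"]}

```bash
mkdir -p pics; cat > h.py <<'E'
import numpy as np, cv2
from cell import env
from scipy.spatial.transform import Rotation as R
def rot(o):
    o=np.array(o,float)
    if o.shape==(3,3): return o
    return R.from_euler('xyz',o).as_matrix() if o.size==3 else R.from_quat(o).as_matrix()
def cloud(cam,depth,st=None):
    """world xyz for each pixel (nan where no depth)"""
    p=env.camera_params(cam); K=np.array(p['mtx']); h,w=depth.shape
    u,v=np.meshgrid(np.arange(w),np.arange(h))
    d=np.stack([(u-K[0,2])/K[0,0],(v-K[1,2])/K[1,1]],-1)
    s=d.copy()
    for _ in range(10): s=d/(1+p['k1']*(s**2).sum(-1,keepdims=True))
    z=np.where(depth>0,depth,np.nan)
    c=np.stack([s[...,0]*z,-s[...,1]*z,-z],-1)
    if cam=='wrist':
        M=np.array(p['mount']); c=c@M[:3,:3].T+M[:3,3]
        return c@rot(st['tool_rot']).T+np.array(st['position'])
    return c@rot(p['orientation']).T+np.array(p['origin'])
E
python3 - <<'E'
from h import *
st=env.state(); print({k:np.round(v,3).tolist() for k,v in st.items()})
ims=[]
for c in ('side','top'):
    p=env.camera_params(c); print(c,np.round(p['origin'],3),p['orientation'])
    im,d=env.grab_frame(c); ims.append(im); X=cloud(c,d); np.savez(c,im=im,X=X)
    for n in ('green_loop','red_loop','blue_loop','pot','lunchbox','saucecup','shaker','hook_full_root','hook_spare_root'):
        for b in env.boxes_of(n,c)[:2]:
            l,t,r,bo=[int(round(x)) for x in b['box']]
            P=X[max(t,0):bo+1,max(l,0):r+1].reshape(-1,3); 
            print(c,n,round(b['confidence'],2),[l,t,r,bo],np.round(np.nanmedian(P,0),3),np.round(np.nanpercentile(P,[5],0),3),np.round(np.nanpercentile(P,[95],0),3))
cv2.imwrite('pics/a.png',ims[0]);cv2.imwrite('pics/b.png',ims[1])
E
```

```text
{'time_s': 0.0, 'joint_positions': [1.262, 0.116, 1.442, 0.0, 1.584, -0.038], 'qvel': [-0.001, -0.002, -0.0, 0.001, 0.003, -0.001], 'tau': [-0.001, -72.127, -62.261, 0.078, 0.024, -0.0], 'position': [0.181, 0.65, 0.218], 'tool_rot': [3.092, 1.57, -1.891], 'contact_force': [-0.28, -0.573, -0.191], 'moment': [0.027, 0.055, 0.054], 'opening': 0.093}
side [ 0.422 -0.865  1.285] [ 0.66851286 -0.00730466 -0.16052721]
side green_loop 0.55 [274, 199, 286, 247] [ 0.624 -0.08   0.067] [[ 0.614 -0.157 -0.003]] [[0.661 0.065 0.281]]
side red_loop 0.74 [266, 197, 275, 249] [ 0.593 -0.092  0.061] [[ 0.583 -0.16  -0.004]] [[0.638 0.09  0.282]]
side blue_loop 0.46 [257, 202, 264, 250] [ 0.56  -0.116  0.126] [[ 0.555 -0.163 -0.004]] [[0.601 0.059 0.283]]
side blue_loop 0.21 [276, 202, 286, 249] [ 0.623 -0.097  0.07 ] [[ 0.614 -0.16  -0.003]] [[0.661 0.014 0.263]]
side pot 0.62 [194, 111, 238, 163] [0.483 0.382 0.041] [[ 0.413  0.273 -0.004]] [[0.562 0.532 0.109]]
side lunchbox 0.62 [193, 285, 259, 343] [ 0.438 -0.308  0.041] [[ 0.356 -0.372 -0.002]] [[ 0.518 -0.211  0.098]]
side saucecup 0.63 [224, 2
[... 1235 characters left out ...]
 0.518 -0.255  0.099]]
top saucecup 0.85 [256, 221, 281, 249] [ 0.5   -0.033  0.036] [[ 0.466 -0.067 -0.002]] [[ 0.537 -0.002  0.04 ]]
top saucecup 0.24 [351, 226, 408, 297] [ 0.437 -0.326  0.041] [[ 0.35  -0.408 -0.   ]] [[ 0.521 -0.26   0.1  ]]
top shaker 0.62 [251, 171, 270, 190] [ 0.642 -0.008  0.064] [[ 0.624 -0.034 -0.001]] [[0.678 0.016 0.073]]
top hook_full_root 0.59 [316, 152, 327, 216] [ 0.616 -0.13   0.262] [[ 0.556 -0.195 -0.001]] [[ 0.697 -0.115  0.293]]
top hook_spare_root 0.72 [254, 221, 280, 247] [ 0.503 -0.029  0.036] [[ 0.471 -0.064 -0.002]] [[0.537 0.003 0.04 ]]
top hook_spare_root 0.63 [224, 149, 234, 219] [0.624 0.07  0.002] [[ 0.543  0.062 -0.002]] [[0.703 0.091 0.292]]
```

View pics/a.png

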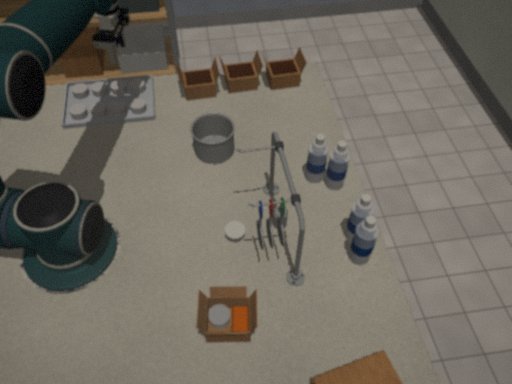

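View pics/b.png

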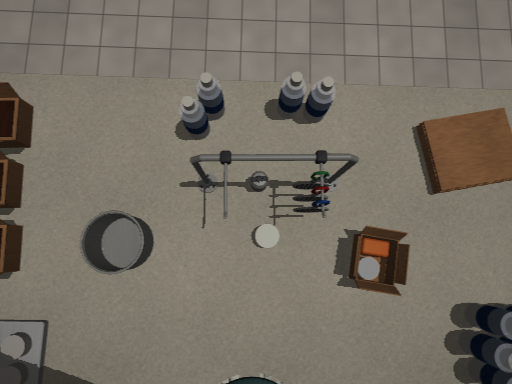

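The side view shows the rail with the full hook at about (270,205) and the spare hook at about (262,150). In the top view the full hook is at column 321 and the spare at 225. Blue is in front, then red, then green. The pot is at (115,242). Next I'll refine the geometry.

```bash
python3 - <<'E'
from h import *
f=np.load('top.npz'); X=f['X']; im=f['im']
hsv=cv2.cvtColor(im,cv2.COLOR_BGR2HSV).astype(int)
def fit(n,m):
    P=X[m]; print(n,len(P),'med',np.round(np.median(P,0),4),'min',np.round(np.percentile(P,3,0),3),'max',np.round(np.percentile(P,97,0),3)); return P
Z=X[...,2]; hi=(Z>.262)&(Z<.31)
for n,y0,y1 in(('full',-.2,-.09),('spare',.03,.12)):
    m=hi&(X[...,1]>y0)&(X[...,1]<y1)&(X[...,0]<.672)&(X[...,0]>.5)
    if n=='full': m&=hsv[...,1]<80
    P=fit(n,m); 
    print(np.polyfit(P[:,0],P[:,1],1))
P=fit('bar',hi&(X[...,0]>.675)&(X[...,0]<.73)&(abs(X[...,1]+.03)<.08)); print(np.polyfit(P[:,1],P[:,0],1))
for c in('top','side'):
  f=np.load(c+'.npz'); X=f['X']; hsv=cv2.cvtColor(f['im'],cv2.COLOR_BGR2HSV).astype(int)
  reg=(X[...,0]>.5)&(X[...,0]<.7)&(abs(X[...,1]+.125)<.06)&(X[...,2]>.2)
  H=hsv[...,0]; S=hsv[...,1]>110
  for n,m in(('red',(H<12)|(H>168)),('green',(H>40)&(H<85)),('blue',(H>100)&(H<135))): 
    if (m&S&reg).any(): fit(c+n,m&S&reg)
X=np.load('top.npz')['X']; Z=X[...,2]
m=(Z>.1)&(Z<.118)&(abs(X[...,1]-.37)<.11)&(abs(X[...,0]-.47)<.11)
P=fit('rim',m); print(cv2.minEnclosingCircle(P[:,:2].astype(np.float32)))
st=env.state(); print('tool axes (cols x,y,z)\n',np.round(rot(st['tool_rot']),3))
E
```

```text
full 570 med [ 0.6476 -0.1266  0.2859] min [ 0.54  -0.193  0.273] max [ 0.659 -0.096  0.294]
[-0.16697151 -0.0304022 ]
spare 551 med [0.6402 0.0688 0.2858] min [0.533 0.036 0.28 ] max [0.653 0.116 0.293]
[0.07170922 0.02779823]
  return _methods._mean(a, axis=axis, dtype=dtype,
  ret = um.true_divide(
Traceback (most recent call last):
IndexError: index -1 is out of bounds for axis 0 with size 0
```

Bar top surface is around x 0.65, so I'll adjust the bounds.

```bash
python3 - <<'E'
from h import *
def fit(n,m):
    P=X[m]; print(n,len(P),'med',np.round(np.median(P,0),4),'min',np.round(np.percentile(P,3,0),4),'max',np.round(np.percentile(P,97,0),4)); return P
X=np.load('top.npz')['X']; Z=X[...,2]; hi=(Z>.27)&(Z<.31)
def line(a,b): # robust line b=f(a)
    x,y=cv2.fitLine(np.stack([a,b],1).astype(np.float32),cv2.DIST_HUBER,0,.001,.001).ravel()[:2]; return y/x
P=fit('bar',hi&(X[...,0]>.61)&(X[...,0]<.7)&(X[...,1]>-.10)&(X[...,1]<.03)); print('dx/dy',line(P[:,1],P[:,0]))
P=fit('spare',hi&(X[...,0]<.615)&(abs(X[...,1]-.07)<.03)); print('dy/dx',line(P[:,0],P[:,1]))
P=fit('spareclip',hi&(Z>.288)&(X[...,0]>.61)&(abs(X[...,1]-.07)<.03))
P=fit('fullclip',hi&(Z>.288)&(X[...,0]>.63)&(abs(X[...,1]+.13)<.03))
hiF=hi&(abs(X[...,1]+.125)<.012)
P=fit('full',hiF&(X[...,0]<.615)); 
for c in('top','side'):
  f=np.load(c+'.npz'); X=f['X']; hsv=cv2.cvtColor(f['im'],cv2.COLOR_BGR2HSV).astype(int)
  reg=(X[...,0]>.5)&(X[...,0]<.7)&(abs(X[...,1]+.125)<.06)&(X[...,2]>.22)
  H=hsv[...,0]; S=hsv[...,1]>90
  for n,m in(('red',(H<12)|(H>168)),('green',(H>40)&(H<90)),('blue',(H>100)&(H<135))): 
    if (m&S&reg).sum(): P=fit(c+n,m&S&reg)
X=np.load('top.npz')['X']; Z=X[...,2]
P=fit('rim',(Z>.1)&(Z<.118)&(abs(X[...,1]-.37)<.11)&(abs(X[...,0]-.47)<.11)); print(cv2.minEnclosingCircle(P[:,:2].astype(np.float32)))
st=env.state(); print(np.round(st['position'],4),'tool axes\n',np.round(rot(st['tool_rot']),3))
E
```

```text
bar 450 med [ 0.6474 -0.0347  0.2861] min [ 0.6411 -0.0958  0.2813] max [0.6553 0.0266 0.289 ]
dx/dy -0.027704535
spare 150 med [0.5651 0.0675 0.2827] min [0.5241 0.0644 0.2796] max [0.6122 0.0706 0.292 ]
dy/dx 0.02958804
spareclip 135 med [0.6447 0.0711 0.2915] min [0.6339 0.0516 0.2881] max [0.6555 0.0894 0.2938]
fullclip 131 med [ 0.6509 -0.123   0.2919] min [ 0.6407 -0.1481  0.2883] max [ 0.6611 -0.1071  0.2943]
full 187 med [ 0.571  -0.125   0.2844] min [ 0.5319 -0.1358  0.2801] max [ 0.6104 -0.1146  0.2915]
topred 78 med [ 0.5862 -0.1231  0.2812] min [ 0.584  -0.1368  0.2308] max [ 0.5905 -0.1096  0.289 ]
topgreen 62 med [ 0.6173 -0.1197  0.2815] min [ 0.6153 -0.1356  0.2315] max [ 0.6206 -0.1085  0.2897]
topblue 65 med [ 0.5587 -0.1226  0.2825] min [ 0.5565 -0.1368  0.2307] max [ 0.5623 -0.1105  0.2904]
sidered 47 med [ 0.5862 -0.1372  0.2717] min [ 0.5836 -0.147   0.2314] max [ 0.5881 -0.1171  0.2882]
sidegreen 13 med [ 0.6161 -0.1331  0.2764] min [ 0.6153 -0.1435  0.2298] max [ 0.6196 -0.1195  0.287 ]
sideblue 24 med [ 0.558  -0.1385  0.2809] min [ 0.5561 -0.1464  0.2383] max [ 0.5596 -0.1198  0.2907]
rim 662 med [0.471  0.3708 0.1103] min [0.4011 0.2749 0.1013] max [0.5444 0.4197 0.114 ]
((0.472857266664505, 0.3477080762386322), 0.07651706039905548)
[0.1806 0.6504 0.2186] tool axes
 [[ 0.    -0.964  0.267]
 [-0.     0.267  0.964]
 [-1.    -0.    -0.   ]]
```

Request:
send_rows(
  commands=[
    [65,0,0,1.5,0],
    [65,0,0,3,0],
    [65,2.5,-4.8,3.5,10],
    [65,9.45,-19.34,3.54,17],
    [65,9.45,-19.34,3.54,17],
    [65,9.45,-19.34,3.54,17],
    [65,9.45,-19.34,3.54,17],
    [65,9.45,-19.34,3.54,17],
    [65,9.45,-19.34,3.54,17],
    [65,9.45,-19.34,3.54,17],
  ],
  squeeze=15,
)

```text
time_s: 2.25
position: [0.4009, 0.1999, 0.3534]
tool_rot: [-1.236, 1.57, 0.361]
contact_force: [0.2, 0.3, -0.4]
opening: 0.0604
```

Request:
send_rows(
  commands=[
    [65,3.9,-8.1,0.15,0],
    [65,3.9,-8.1,0.15,0],
    [65,3.9,-8.1,0.15,0],
    [65,3.9,-8.1,0.15,0],
    [65,3.9,-8.1,0.15,0],
    [65,3.9,-8.1,0.15,0],
    [65,3.9,-8.1,0.15,0],
    [65,3.9,-8.1,0.15,0],
    [65,3.9,-8.1,0.15,0],
  ],
)

```text
time_s: 3.38
position: [0.5563, -0.1212, 0.3596]
tool_rot: [-1.703, 1.57, -0.105]
contact_force: [-0.9, -1.1, -0.0]
opening: 0.0606
```

```bash
cat > look.py <<'E'
from h import *
import sys
st=env.state(); im,d=env.grab_frame('wrist'); cv2.imwrite('pics/%s.png'%sys.argv[1],im)
X=cloud('wrist',d,st); print(round(st['time_s'],2),'tcp',np.round(st['position'],4),'toolz',np.round(rot(st['tool_rot'])[:,2],3),np.round(st['opening'],4))
hsv=cv2.cvtColor(im,cv2.COLOR_BGR2HSV).astype(int); H=hsv[...,0]; S=hsv[...,1]>90
reg=(X[...,0]>.4)&(X[...,0]<.7)&(abs(X[...,1])<.45)&(X[...,2]>.12)
for n,m in(('red',(H<12)|(H>168)),('green',(H>40)&(H<85)),('blue',(H>100)&(H<135))):
    P=X[m&S&reg]
    if len(P)>5: print(n,len(P),np.round(np.median(P,0),4),np.round(np.percentile(P,3,0),4),np.round(np.percentile(P,97,0),4))
E
python3 look.py w1
```

```text
3.38 tcp [ 0.5563 -0.1212  0.3596] toolz [-0.027  1.    -0.   ] 0.0606
red 1278 [ 0.5469 -0.1268  0.45  ] [ 0.52   -0.1793  0.2344] [ 0.5892 -0.0681  0.4682]
green 2131 [ 0.528  -0.0904  0.4636] [ 0.5198 -0.1747  0.2423] [ 0.6189 -0.0659  0.4686]
blue 2216 [ 0.5306 -0.0904  0.4664] [ 0.52   -0.1749  0.238 ] [ 0.561  -0.066   0.4687]
```

View pics/w1.png

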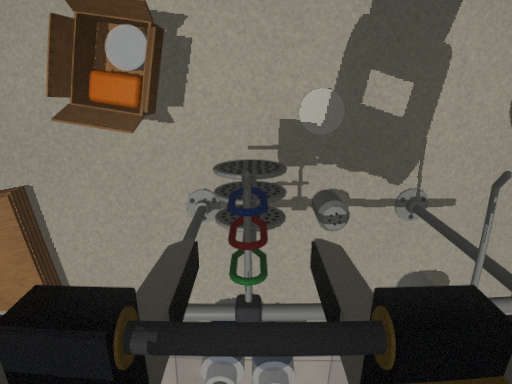

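The wrist view shows the blue, red and green loops at (248,200), (248,232) and (248,265). They sit centred between the fingers, which are at columns 190 and 315. The jaws line up with the loops. I'll filter the colour points to the loops' height.

```bash
sed -i "s/(X\[...,2\]>.12)/(X[...,2]>.2)\&(X[...,2]<.325)/" look.py; python3 look.py w2
```

```text
3.42 tcp [ 0.5563 -0.1212  0.3596] toolz [-0.027  1.    -0.   ] 0.0602
red 599 [ 0.5857 -0.1252  0.2747] [ 0.5842 -0.1404  0.2327] [ 0.5895 -0.1113  0.289 ]
green 508 [ 0.6169 -0.1247  0.2771] [ 0.6154 -0.1395  0.2367] [ 0.6203 -0.1107  0.2891]
blue 559 [ 0.5582 -0.1251  0.279 ] [ 0.5566 -0.141   0.2331] [ 0.5619 -0.1123  0.2892]
```

Request:
send_rows(
  commands=[
    [65,0.07,-0.1,-0.7,0],
    [65,0.07,-0.1,-1.5,0],
    [65,0.07,-0.1,-2.3,0],
    [65,0.07,-0.1,-2.99,0],
    [65,0.07,-0.1,-2.99,0],
    [0,0.07,-0.1,-2.99,0],
    [0,0.07,-0.1,-2.99,0],
    [0,0.07,-0.1,-2.99,0],
    [0,0.07,-0.1,-2.99,0],
    [0,0.07,-0.1,-2.99,0],
  ],
  squeeze=20,
)

```text
time_s: 4.72
position: [0.5595, -0.1263, 0.2399]
tool_rot: [-1.93, 1.57, -0.334]
contact_force: [1.2, -1.0, 4.9]
opening: 0.0317
```

Request:
send_rows(
  commands=[
    [0,0,0,0.3,0],
    [0,0,0,0.55,0],
    [0,0,0,0.55,0],
    [0,-0.3,0,0.55,0],
    [0,-0.6,-0.01,0.55,0],
    [0,-0.9,-0.02,0.55,0],
    [0,-1.2,-0.03,0.55,0],
    [0,-1.5,-0.04,0.55,0],
    [0,-1.75,-0.05,0.55,0],
    [0,-1.75,-0.05,0.55,0],
  ],
  squeeze=30,
)

```text
time_s: 5.98
position: [0.4889, -0.1283, 0.2618]
tool_rot: [-1.921, 1.57, -0.325]
contact_force: [0.5, 0.1, 0.9]
opening: 0.0311
```

```bash
python3 look.py w3; python3 -c "
from h import *
im,d=env.grab_frame('side'); cv2.imwrite('pics/s3.png',cv2.resize(im[120:280,160:340],None,fx=3,fy=3)); print(env.state()['contact_force'])"
```

```text
5.97 tcp [ 0.4889 -0.1283  0.2618] toolz [-0.026  1.    -0.   ] 0.0311
red 527 [ 0.5856 -0.1311  0.2465] [ 0.4925 -0.1416  0.2346] [ 0.5877 -0.1108  0.3006]
green 52 [ 0.4874 -0.1201  0.302 ] [ 0.481  -0.1446  0.2272] [ 0.6169 -0.1123  0.3214]
blue 2271 [ 0.4875 -0.1281  0.296 ] [ 0.4861 -0.1432  0.253 ] [ 0.4908 -0.1135  0.3106]
[ 0.50560054 -1.04574527 -0.15419941]
```

View pics/w3.png

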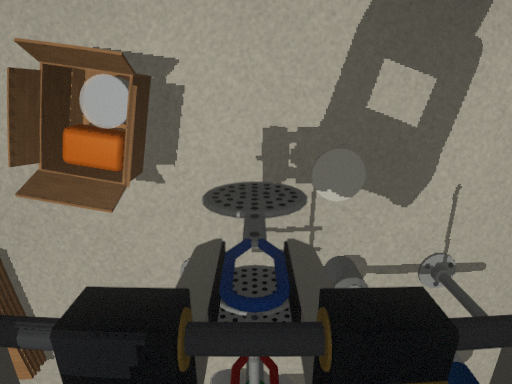

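Blue is free of the hook and held: its loop is at (254,275) and the top of the loop is at z = 0.311. Next I carry it across in front of the spare hook.

Request:
send_rows(
  commands=[
    [0,0,0.3,0,0],
    [0,0,0.8,0,0],
    [0,0,1.4,0,0],
    [0,0,2.0,0,0],
    [0,0,2.6,0,0],
    [0,0,3.2,0,0],
    [0,0,3.8,0,0],
    [0,0,4.3,0,0],
    [0,0,4.65,0,0],
    [0,0,4.75,0,0],
  ],
)

```text
time_s: 7.32
position: [0.4894, 0.0627, 0.2614]
tool_rot: [1.659, 1.571, -3.026]
contact_force: [0.0, 0.0, -0.5]
opening: 0.031
```

```bash
cat >> look.py <<'E'
Z=X[...,2]; T=st['position']
m=(Z>.27)&(Z<.3)&(X[...,0]>T[0]+.012)&(X[...,0]<.64)&(abs(X[...,1]-.066)<.02)&(hsv[...,1]<80)
P=X[m]
for x0 in np.arange(.5,.64,.02):
    Q=P[(P[:,0]>=x0)&(P[:,0]<x0+.02)]
    if len(Q)>5: print('wire x',round(x0+.01,3),len(Q),np.round(np.median(Q,0),4))
E
python3 look.py w4
```

```text
7.33 tcp [0.4894 0.0627 0.2614] toolz [-0.027  1.    -0.   ] 0.031
red 55 [ 0.5852 -0.1105  0.2435] [ 0.4827 -0.113   0.2396] [0.5883 0.0786 0.3217]
green 133 [ 0.6162 -0.1144  0.2365] [ 0.4828 -0.1213  0.2273] [0.6177 0.0781 0.3202]
blue 2208 [0.488  0.0627 0.2951] [0.4866 0.0478 0.2528] [0.4911 0.0773 0.3101]
wire x 0.55 262 [0.5497 0.067  0.2828]
```

View pics/w4.png

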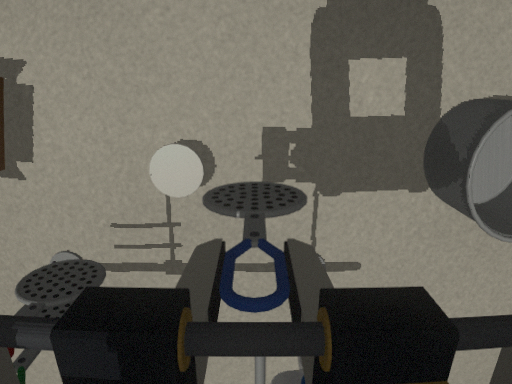

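The spare wire shows at column 259, against the loop's centre at column 254. In coordinates the wire is at y = 0.067, so I shift about 4 mm left and advance.

Request:
send_rows(
  commands=[
    [0,0,0.1,0,0],
    [0,0.35,0.1,0,0],
    [0,0.7,0.1,0,0],
    [0,1.05,0.11,0,0],
    [0,1.4,0.12,0,0],
    [0,1.75,0.13,0,0],
    [0,2.1,0.14,0,0],
    [0,2.45,0.15,0,0],
    [0,2.7,0.15,0,0],
    [0,2.8,0.15,0,0],
  ],
)

```text
time_s: 8.62
position: [0.6019, 0.0678, 0.2613]
tool_rot: [1.7, 1.57, -2.987]
contact_force: [0.4, -0.6, -0.5]
opening: 0.031
```

```bash
python3 look.py w5
```

```text
8.62 tcp [0.6019 0.0678 0.2613] toolz [-0.026  1.    -0.   ] 0.031
red 17 [0.599  0.083  0.3145] [0.5947 0.0515 0.2932] [0.6053 0.0837 0.3219]
green 25 [0.5963 0.0832 0.3133] [0.5944 0.051  0.277 ] [0.6051 0.0842 0.321 ]
blue 2156 [0.6005 0.0672 0.2963] [0.599  0.0529 0.2549] [0.6037 0.0824 0.31  ]
wire x 0.61 40 [0.6149 0.0684 0.2824]
wire x 0.63 279 [0.6341 0.0697 0.2762]
```

View pics/w5.png

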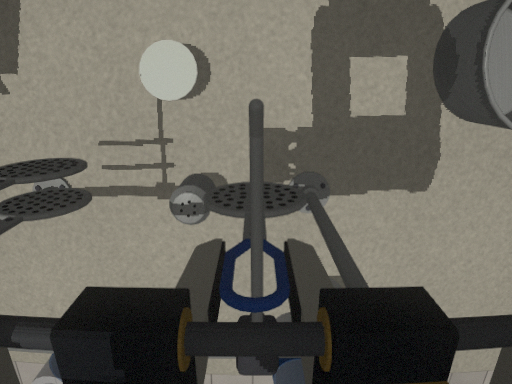

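The wire runs through the blue loop at (256,260), centred. I lower it, open and rise.

Request:
send_rows(
  commands=[
    [0,0,0,-0.25,0],
    [0,0,0,-0.48,0],
    [0,0,0,-0.54,0],
    [0,0,0,-0.54,0],
    [60,0,0,-0.54,0],
    [60,0,0,-0.54,0],
    [60,0,0,-0.54,0],
    [60,0,0,0.4,0],
    [60,0,0,1.5,0],
    [60,0,0,2.5,0],
  ],
)

```text
time_s: 9.93
position: [0.6013, 0.0678, 0.363]
tool_rot: [-1.571, 1.571, 0.026]
contact_force: [0.1, -0.5, -0.2]
opening: 0.0557
```

```bash
python3 look.py w6
```

```text
9.93 tcp [0.6013 0.0678 0.363 ] toolz [-0.026  1.    -0.   ] 0.0557
red 624 [ 0.5869 -0.1197  0.2632] [ 0.5847 -0.1375  0.2307] [ 0.5901 -0.1097  0.289 ]
green 592 [ 0.6179 -0.1226  0.2668] [ 0.6157 -0.1944  0.2122] [ 0.6492 -0.1088  0.289 ]
blue 469 [0.6001 0.0675 0.2799] [0.5982 0.0537 0.2338] [0.6037 0.082  0.2892]
wire x 0.61 58 [0.6164 0.0694 0.2826]
wire x 0.63 625 [0.6348 0.0699 0.2842]
```

Request:
send_rows(
  commands=[
    [60,-0.1,-1.2,0,0],
    [60,-0.2,-2.4,0,0],
    [60,-0.3,-3.6,0,0],
    [60,-0.36,-4.6,0,0],
    [60,-0.36,-4.85,0,0],
    [60,-0.36,-4.85,0,0],
    [60,-0.36,-4.85,0,0],
  ],
)

```text
time_s: 10.85
position: [0.5871, -0.1251, 0.3615]
tool_rot: [-0.348, 1.571, 1.249]
contact_force: [-0.6, -0.6, -0.1]
opening: 0.0555
```

```bash
python3 look.py w7
```

```text
10.85 tcp [ 0.5871 -0.1251  0.3615] toolz [-0.027  1.     0.   ] 0.0555
red 582 [ 0.5859 -0.1255  0.2775] [ 0.5842 -0.1403  0.2331] [ 0.5898 -0.1114  0.289 ]
green 490 [ 0.6169 -0.1246  0.2764] [ 0.6153 -0.1391  0.2337] [ 0.6202 -0.111   0.2888]
blue 610 [0.6007 0.0624 0.2707] [0.5989 0.0518 0.2318] [0.6038 0.0797 0.289 ]
wire x 0.59 12 [0.5994 0.0666 0.2812]
wire x 0.61 142 [0.6123 0.0668 0.2824]
wire x 0.63 548 [0.6353 0.0668 0.2835]
```

Aligned. I go down 121.5 mm (3.04 units) and grip.

Request:
send_rows(
  commands=[
    [60,0,-0.02,-0.8,0],
    [60,0,-0.02,-1.6,0],
    [60,0,-0.02,-2.4,0],
    [60,0,-0.02,-3.04,0],
    [60,0,-0.02,-3.04,0],
    [0,0,-0.02,-3.04,0],
    [0,0,-0.02,-3.04,0],
    [0,0,-0.02,-3.04,0],
    [0,0,-0.02,-3.04,0],
    [0,0,-0.02,-3.04,0],
  ],
  squeeze=30,
)

```text
time_s: 12.15
position: [0.5872, -0.127, 0.2406]
tool_rot: [-1.794, 1.57, -0.197]
contact_force: [-0.6, 0.8, 5.7]
opening: 0.0316
```

Request:
send_rows(
  commands=[
    [0,0,0,0.3,0],
    [0,0,0,0.55,0],
    [0,-0.35,0,0.55,0],
    [0,-0.7,-0.01,0.55,0],
    [0,-1.05,-0.02,0.55,0],
    [0,-1.4,-0.03,0.55,0],
    [0,-1.75,-0.04,0.55,0],
    [0,-2.1,-0.05,0.55,0],
    [0,-2.4,-0.06,0.55,0],
    [0,-2.45,-0.06,0.55,0],
  ],
)

```text
time_s: 13.4
position: [0.4883, -0.1295, 0.2621]
tool_rot: [-2.0, 1.57, -0.403]
contact_force: [-0.8, 1.1, -0.5]
opening: 0.0311
```

```bash
python3 look.py w8
```

```text
13.4 tcp [ 0.4883 -0.1295  0.2621] toolz [-0.026  1.    -0.   ] 0.0311
red 2325 [ 0.487  -0.1296  0.2951] [ 0.4855 -0.1446  0.2525] [ 0.4903 -0.1144  0.3103]
green 47 [ 0.4885 -0.1304  0.3114] [ 0.4809 -0.1455  0.227 ] [ 0.6171 -0.1129  0.3219]
blue 64 [0.5998 0.0596 0.232 ] [ 0.4913 -0.1139  0.2265] [0.6014 0.0645 0.3072]
```

Request:
send_rows(
  commands=[
    [0,0,0.3,0,0],
    [0,0,0.8,0,0],
    [0,0,1.4,0,0],
    [0,0,2.0,0,0],
    [0,0,2.6,0,0],
    [0,0,3.2,0,0],
    [0,0,3.8,0,0],
    [0,0,4.4,0,0],
    [0,0,4.75,0,0],
    [0,0,4.87,0,0],
  ],
)

```text
time_s: 14.7
position: [0.489, 0.0663, 0.2618]
tool_rot: [1.544, 1.571, -3.141]
contact_force: [0.2, -0.5, -1.4]
opening: 0.0312
```

```bash
python3 look.py w9
```

```text
14.7 tcp [0.489  0.0663 0.2618] toolz [-0.027  1.     0.   ] 0.0312
red 2346 [0.4876 0.0663 0.2948] [0.4861 0.0511 0.252 ] [0.491  0.0814 0.31  ]
green 107 [ 0.6155 -0.1129  0.2363] [ 0.482  -0.121   0.2274] [0.6183 0.082  0.3225]
blue 315 [0.5993 0.0726 0.2381] [0.4882 0.0541 0.2292] [0.6016 0.0823 0.3119]
wire x 0.55 289 [0.5495 0.0671 0.2829]
wire x 0.57 7 [0.5602 0.0651 0.2814]
```

Request:
send_rows(
  commands=[
    [0,0.3,0,0,0],
    [0,0.6,0.01,0,0],
    [0,0.9,0.01,0,0],
    [0,1.2,0.02,0,0],
    [0,1.5,0.02,0,0],
    [0,1.7,0.03,0,0],
    [0,1.75,0.03,0,0],
    [0,1.75,0.03,0,0],
  ],
)

```text
time_s: 15.75
position: [0.5589, 0.0666, 0.2619]
tool_rot: [1.886, 1.571, -2.801]
contact_force: [-0.7, 1.5, -0.4]
opening: 0.0313
```

```bash
python3 look.py w10
```

```text
15.75 tcp [0.5589 0.0666 0.2619] toolz [-0.026  1.    -0.   ] 0.0313
red 2295 [0.5576 0.066  0.2951] [0.556  0.0513 0.2536] [0.561  0.0817 0.31  ]
green 28 [0.5533 0.0509 0.3101] [0.5516 0.0494 0.2679] [0.5611 0.0825 0.3205]
blue 438 [0.5994 0.0641 0.2573] [0.598  0.0526 0.23  ] [0.6018 0.083  0.2675]
wire x 0.57 29 [0.5718 0.0672 0.2827]
wire x 0.59 124 [0.5843 0.0685 0.2828]
wire x 0.61 135 [0.6149 0.069  0.283 ]
wire x 0.63 370 [0.6342 0.0692 0.2769]
```

View pics/w10.png

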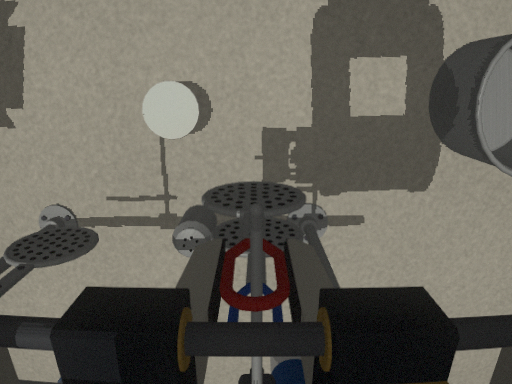

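The wire passes through the red loop at (255,270), with blue behind it. The tip is in front of the loop, so I lower, open and rise.

Request:
send_rows(
  commands=[
    [0,0,0,-0.25,0],
    [0,0,0,-0.48,0],
    [0,0,0,-0.55,0],
    [0,0,0,-0.55,0],
    [60,0,0,-0.55,0],
    [60,0,0,-0.55,0],
    [60,0,0,-0.55,0],
    [60,0,0,0.4,0],
    [60,0,0,1.5,0],
    [60,0,0,2.5,0],
  ],
)

```text
time_s: 17.05
position: [0.5589, 0.0666, 0.3633]
tool_rot: [-1.492, 1.571, 0.105]
contact_force: [-0.6, -0.5, 0.5]
opening: 0.0559
```

```bash
python3 look.py w11
```

```text
17.05 tcp [0.5589 0.0666 0.3633] toolz [-0.026  1.     0.   ] 0.0559
red 539 [0.5576 0.0663 0.2796] [0.5559 0.0523 0.2334] [0.5614 0.081  0.2891]
green 538 [ 0.6174 -0.1211  0.2679] [ 0.6155 -0.1376  0.232 ] [ 0.6206 -0.1087  0.2891]
blue 500 [0.5997 0.0673 0.2756] [0.5981 0.0534 0.2339] [0.6035 0.0821 0.2892]
wire x 0.57 80 [0.5751 0.0682 0.2829]
wire x 0.59 220 [0.5935 0.0686 0.283 ]
wire x 0.61 102 [0.6132 0.0693 0.2828]
wire x 0.63 595 [0.6351 0.0698 0.2842]
```

Request:
send_rows(
  commands=[
    [60,0.3,-1.2,0,0],
    [60,0.7,-2.4,0,0],
    [60,1.1,-3.6,0,0],
    [60,1.4,-4.6,0,0],
    [60,1.48,-4.81,0,0],
    [60,1.48,-4.81,0,0],
    [60,1.48,-4.81,0,0],
  ],
)

```text
time_s: 17.98
position: [0.618, -0.1247, 0.3621]
tool_rot: [-1.379, 1.57, 0.219]
contact_force: [0.5, -0.5, 0.4]
opening: 0.0558
```

```bash
python3 look.py w12
```

```text
17.98 tcp [ 0.618  -0.1247  0.3621] toolz [-0.027  1.     0.   ] 0.0558
red 512 [0.559  0.0552 0.2651] [0.5567 0.0505 0.2312] [0.5623 0.0778 0.288 ]
green 451 [ 0.6172 -0.1243  0.2815] [ 0.6155 -0.139   0.2342] [ 0.6206 -0.1111  0.2892]
blue 613 [0.6011 0.0618 0.2664] [0.5989 0.0517 0.2319] [0.6039 0.0791 0.2891]
wire x 0.63 446 [0.6357 0.0658 0.2858]
```

Request:
send_rows(
  commands=[
    [60,0,-0.02,-0.8,0],
    [60,0,-0.02,-1.6,0],
    [60,0,-0.02,-2.4,0],
    [60,0,-0.02,-3.05,0],
    [60,0,-0.02,-3.05,0],
    [0,0,-0.02,-3.05,0],
    [0,0,-0.02,-3.05,0],
    [0,0,-0.02,-3.05,0],
    [0,0,-0.02,-3.05,0],
    [0,0,-0.02,-3.05,0],
  ],
)

```text
time_s: 19.27
position: [0.6184, -0.1268, 0.2407]
tool_rot: [-1.962, 1.569, -0.366]
contact_force: [0.7, 0.1, 5.4]
opening: 0.0313
```

Request:
send_rows(
  commands=[
    [0,0,0,0.3,0],
    [0,0,0,0.55,0],
    [0,-0.4,0,0.55,0],
    [0,-0.8,-0.02,0.55,0],
    [0,-1.2,-0.03,0.55,0],
    [0,-1.6,-0.04,0.55,0],
    [0,-2.0,-0.05,0.55,0],
    [0,-2.4,-0.06,0.55,0],
    [0,-2.8,-0.07,0.55,0],
    [0,-3.2,-0.08,0.55,0],
  ],
)

```text
time_s: 20.52
position: [0.4891, -0.1298, 0.2619]
tool_rot: [-1.871, 1.571, -0.274]
contact_force: [-0.9, -0.8, -1.7]
opening: 0.031
```

```bash
python3 look.py w13
```

```text
20.52 tcp [ 0.4891 -0.1298  0.2619] toolz [-0.026  1.    -0.   ] 0.031
red 12 [ 0.485  -0.1145  0.3176] [ 0.4821 -0.1459  0.2514] [0.5366 0.0056 0.3212]
green 2164 [ 0.4877 -0.1296  0.2956] [ 0.4862 -0.1448  0.2528] [ 0.4909 -0.1151  0.31  ]
blue 51 [0.6    0.0606 0.2308] [0.5987 0.0547 0.2252] [0.6014 0.0659 0.2381]
```

Request:
send_rows(
  commands=[
    [0,-0.2,0.2,0.4,0],
    [0,-0.5,0.7,0.9,0],
    [0,-0.7,1.4,1.3,0],
    [0,-0.75,2.1,1.3,0],
    [0,-0.75,2.8,1.3,0],
    [0,-0.75,3.5,1.3,0],
    [0,-0.75,4.2,1.3,0],
    [0,-0.75,4.9,1.3,0],
    [0,-0.75,5.6,1.3,0],
    [0,-0.75,6.3,1.3,0],
  ],
)

```text
time_s: 21.82
position: [0.4599, 0.1236, 0.3151]
tool_rot: [-1.284, 1.57, 0.313]
contact_force: [0.8, 0.4, -0.1]
opening: 0.0312
```

Request:
send_rows(
  commands=[
    [0,0,0.7,0,0],
    [0,0,1.4,0,0],
    [0,0,2.1,0,0],
    [0,0,2.7,0,0],
    [0,0,3.0,0,0],
    [0,0,3.0,0,0],
  ],
)

```text
time_s: 22.58
position: [0.46, 0.2426, 0.3142]
tool_rot: [-2.489, 1.571, -0.892]
contact_force: [-0.0, -1.4, -1.9]
opening: 0.0312
```

```bash
python3 look.py w14; cat > pot.py <<'E'
from h import *
from scipy.optimize import least_squares
for c in('wrist','top','side'):
    st=env.state(); im,d=env.grab_frame(c); X=cloud(c,d,st); Z=X[...,2]
    P=X[(Z>.105)&(Z<.116)&(abs(X[...,0]-.473)<.1)&(abs(X[...,1]-.348)<.1)]
    if len(P)<30: continue
    r=np.hypot(P[:,0]-.473,P[:,1]-.348); P=P[(r>.05)]
    s=least_squares(lambda p:np.hypot(P[:,0]-p[0],P[:,1]-p[1])-.073,[.473,.348],loss='soft_l1',f_scale=.003)
    print(c,len(P),np.round(s.x,4),np.round(np.std(s.fun),4))
E
python3 pot.py
```

```text
22.57 tcp [0.46   0.2426 0.3142] toolz [-0.027  1.    -0.   ] 0.0312
red 326 [0.5573 0.0633 0.2403] [0.5556 0.0542 0.2286] [0.561  0.0826 0.2883]
green 514 [0.4585 0.2452 0.3127] [0.4571 0.2282 0.3026] [0.4614 0.2566 0.3242]
blue 341 [0.5996 0.0586 0.2739] [0.5976 0.0541 0.2472] [0.6026 0.0836 0.2842]
wire x 0.53 108 [0.5263 0.0687 0.2887]
wire x 0.57 129 [0.5725 0.0699 0.2827]
wire x 0.59 169 [0.5902 0.0701 0.2824]
wire x 0.61 11 [0.601  0.0711 0.2805]
wrist 2468 [0.4736 0.3471] 0.0019
top 132 [0.4722 0.3474] 0.002
side 200 [0.4726 0.3414] 0.0027
```

View pics/w14.png

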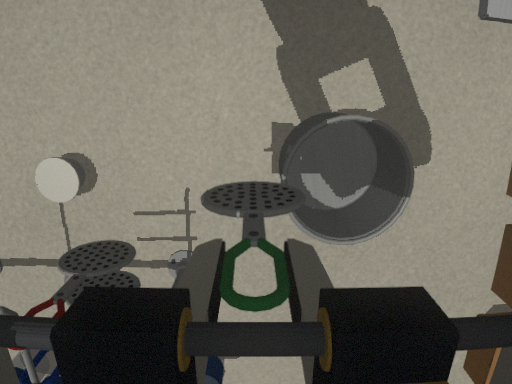

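The pot's rim is at (348,175) and the fits agree on a centre of (0.473, 0.347); the side camera, which views it obliquely, is 6 mm off in y. Green hangs straight. I aim 30 mm to the -x side of the centre, so that it leans a short way onto the near wall.

Request:
send_rows(
  commands=[
    [0,-0.1,0.3,0,0],
    [0,-0.3,0.9,0,0],
    [0,-0.42,1.6,0,0],
    [0,-0.42,2.2,0,0],
    [0,-0.42,2.55,0,0],
    [0,-0.42,2.61,0,0],
    [0,-0.42,2.61,0,0],
    [0,-0.42,2.61,-0.4,0],
    [0,-0.42,2.61,-0.9,0],
    [0,-0.42,2.61,-1.3,0],
  ],
)

```text
time_s: 24.02
position: [0.4431, 0.3461, 0.2597]
tool_rot: [2.211, 1.569, -2.476]
contact_force: [-0.7, 0.3, -1.3]
opening: 0.0312
```

```bash
python3 look.py w15
```

```text
24.02 tcp [0.4431 0.3461 0.2597] toolz [-0.026  1.    -0.001] 0.0312
red 15 [0.4365 0.3612 0.3007] [0.4357 0.3295 0.2749] [0.446  0.3625 0.3194]
green 2247 [0.4418 0.3463 0.2926] [0.4403 0.331  0.2501] [0.4451 0.3609 0.3078]
```

View pics/w15.png

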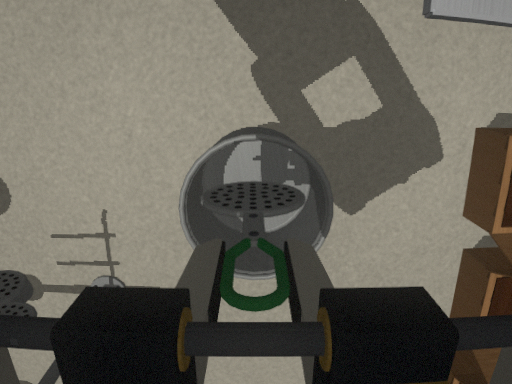

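The disc at (254,197) is inside the rim and centred across it. I lower it.

Request:
send_rows(
  commands=[
    [0,0,0,-0.5,0],
    [0,0,0,-1.0,0],
    [0,0,0,-1.5,0],
    [0,0,0,-2.0,0],
    [0,0,0,-2.4,0],
    [0,0,0,-2.6,0],
    [0,0,0,-2.7,0],
    [0,0,0,-2.7,0],
  ],
)

```text
time_s: 25.08
position: [0.4435, 0.3467, 0.1541]
tool_rot: [-0.939, 1.57, 0.658]
contact_force: [0.0, 0.1, -0.9]
opening: 0.0317
```

Request:
send_rows(
  commands=[
    [0,0,0,-0.06,0],
    [0,0,0,-0.12,0],
    [0,0,0,-0.12,0],
  ],
)

```text
time_s: 25.45
position: [0.4433, 0.3466, 0.1489]
tool_rot: [2.146, 1.571, -2.54]
contact_force: [0.7, -0.7, -1.3]
opening: 0.0311
```

Request:
send_rows(
  commands=[
    [0,0,0,-0.05,0],
    [0,0,0,-0.1,0],
    [0,-0.2,0,-0.1,0],
    [0,-0.4,0,-0.12,0],
    [0,-0.6,0,-0.15,0],
    [0,-0.7,0,-0.18,0],
    [0,-0.7,0,-0.18,0],
  ],
  squeeze=10,
)

```text
time_s: 26.32
position: [0.4155, 0.3468, 0.1429]
tool_rot: [-1.055, 1.569, 0.541]
contact_force: [-1.6, -1.3, 6.5]
opening: 0.0315
```

```bash
python3 look.py w16
```

```text
26.32 tcp [0.4155 0.3468 0.1429] toolz [-0.026  1.     0.001] 0.0315
red 10 [0.4043 0.3292 0.236 ] [0.4011 0.3288 0.2006] [0.4091 0.3637 0.2431]
green 41 [0.406  0.3623 0.2351] [0.4002 0.3289 0.2009] [0.4118 0.3639 0.2429]
blue 51 [0.4036 0.3292 0.2369] [0.4004 0.3288 0.2037] [0.4117 0.364  0.2436]
```

View pics/w16.png

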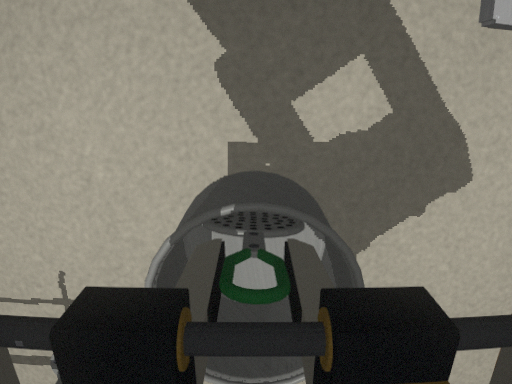

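The disc edge shows at (254,222), near the near wall. It may have slid rather than tilted, so I measure the disc and loop.

```bash
python3 - <<'E'
from h import *
st=env.state(); im,d=env.grab_frame('wrist'); X=cloud('wrist',d,st)
hsv=cv2.cvtColor(im,cv2.COLOR_BGR2HSV)
for v in (206,212,216,220,224,228,232,236,240,246):
    print(v,[np.round(X[v,u],3).tolist() for u in (225,254,285)])
m=(hsv[...,0]>40)&(hsv[...,0]<90)&(hsv[...,1]>80)&(X[...,2]>.1)&(X[...,2]<.2); m[:, :215]=0; m[:,295:]=0
P=X[m]; 
for a in np.arange(.12,.2,.01):
    Q=P[(P[:,2]>=a)&(P[:,2]<a+.01)]
    if len(Q): print('loop z',round(a,2),len(Q),np.round(np.median(Q,0),4))
E
python3 pot.py
```

```text
206 [[0.401, 0.328, 0.111], [0.4, 0.346, 0.112], [0.4, 0.365, 0.112]]
212 [[0.405, 0.328, 0.111], [0.439, 0.347, 0.016], [0.404, 0.365, 0.112]]
216 [[0.435, 0.323, 0.038], [0.436, 0.347, 0.034], [0.438, 0.374, 0.027]]
220 [[0.433, 0.324, 0.054], [0.434, 0.347, 0.05], [0.435, 0.373, 0.044]]
224 [[0.43, 0.325, 0.069], [0.431, 0.347, 0.065], [0.433, 0.371, 0.059]]
228 [[0.428, 0.326, 0.081], [0.429, 0.347, 0.078], [0.43, 0.37, 0.073]]
232 [[0.431, 0.326, 0.081], [0.426, 0.347, 0.091], [0.431, 0.369, 0.08]]
236 [[0.469, 0.32, 0.005], [0.425, 0.347, 0.101], [0.467, 0.378, 0.004]]
240 [[0.473, 0.32, 0.005], [0.423, 0.347, 0.111], [0.472, 0.378, 0.004]]
246 [[0.48, 0.32, 0.005], [0.42, 0.347, 0.125], [0.41, 0.363, 0.147]]
loop z 0.13 177 [0.4197 0.349  0.1365]
loop z 0.14 220 [0.4182 0.3407 0.1443]
loop z 0.15 151 [0.4154 0.357  0.1553]
loop z 0.16 195 [0.4138 0.3569 0.165 ]
loop z 0.17 236 [0.4122 0.3366 0.1753]
loop z 0.18 624 [0.4109 0.3448 0.1872]
loop z 0.19 410 [0.4113 0.3469 0.1913]
wrist 3863 [0.4728 0.3481] 0.0027
top 399 [0.4724 0.347 ] 0.002
side 168 [0.4728 0.3417] 0.0035
```

It tilted as planned: the bottom is at x ≈ 0.44, the top at 0.411, leaning about 0.17 rad towards the near wall, and the pot hasn't moved. I release and rise.

Request:
send_rows(
  commands=[
    [60,0,0,0,0],
    [60,0,0,0,0],
    [60,0,0,0,0],
    [60,0,0,0,0],
    [60,0,0,0.5,0],
    [60,0,0,1.2,0],
    [60,0,0,2.2,0],
    [60,0,0,3.4,0],
    [60,0,0,4.4,0],
    [60,0,0,4.4,0],
  ],
)

```text
time_s: 27.82
position: [0.4158, 0.3469, 0.3227]
tool_rot: [-0.947, 1.565, 0.65]
contact_force: [0.6, -0.6, -0.1]
opening: 0.0555
```

```bash
python3 look.py w17; python3 pot.py; python3 - <<'E'
from h import *
st=env.state(); im,d=env.grab_frame('wrist'); X=cloud('wrist',d,st); hsv=cv2.cvtColor(im,cv2.COLOR_BGR2HSV)
m=(hsv[...,0]>40)&(hsv[...,0]<90)&(hsv[...,1]>80)&(X[...,2]>.1)&(X[...,2]<.22)&(abs(X[...,1]-.347)<.1)
P=X[m]; print('green',len(P),np.round(np.percentile(P,[3,50,97],0),3))
m=(X[...,2]>.012)&(X[...,2]<.095)&(np.hypot(X[...,0]-.473,X[...,1]-.347)<.062)
P=X[m]; print('disc',len(P),np.round(np.percentile(P,[3,50,97],0),3))
X2=np.zeros(1)
im2,_=env.grab_frame('side')
cv2.imwrite('pics/end.png',np.hstack([cv2.resize(im2[90:290,150:320],None,fx=1.92,fy=1.92)[:384],im])[:, :800])
E
```

```text
27.82 tcp [0.4158 0.3469 0.3227] toolz [-0.026  1.     0.003] 0.0555
wrist 2271 [0.473  0.3481] 0.0021
top 509 [0.4731 0.3469] 0.0021
side 197 [0.4727 0.3417] 0.0027
green 330 [[0.377 0.333 0.13 ]
 [0.383 0.348 0.178]
 [0.4   0.36  0.184]]
disc 502 [[0.414 0.31  0.016]
 [0.428 0.342 0.058]
 [0.444 0.379 0.085]]
```

View pics/end.png

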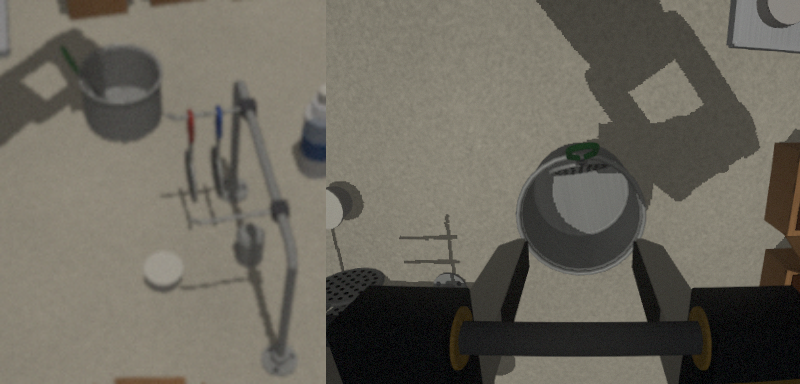

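Green leans on the near rim, with a tilt of about 0.37 rad and the disc centre about 45 mm from the middle. Red and blue hang on the spare hook, and the pot hasn't moved. I hand in.

```bash
python3 -c "
from h import *
env.sign_off(); print(env.state()['time_s'])"
```

```text
the job is handed in; nothing more can be done
the job is handed in; nothing more can be done
```

The job is done and handed in at about 28 s of the 64 s allowed; the hand-in reports no verdict.

- **Red and blue:** I moved blue, then red, to the spare hook. After release, their loops measured about 44 mm (blue) and 86 mm (red) out from the bar, hanging at the right height. The last side picture shows both still there.
- **Green:** I lowered it to the pot floor while still held, tilted it about 0.17 rad towards the near wall, then let go. It now leans on the rim, handle up, at about 0.37 rad. The disc's centre is about 45 mm from the pot's middle (limit 60 mm) and just over 40 mm above the floor (limit 54 mm).
- **Pot, bystanders and arm:** The pot's centre stayed within about 1 mm of its earlier measurement. The sauce cup and shaker look unmoved in the last pictures. The lunch box is outside them, but the arm never went near it. The gripper ended well clear of everything.

Two measurements disagreed. The side camera put the pot's centre about 6 mm off in y from the other two cameras. The top and wrist cameras differed by about 3 mm on the full hook's y. I used the wrist camera for both.

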